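# Feed a vial rack past the sprung gate

## Robot

A 6-joint arm with a two-finger parallel gripper is mounted at the origin on the work surface. World frame = base frame: x ahead of the robot, y to its left, z up, the work surface at z = 0. Lengths are in m, angles in rad, forces in N, time in s.
With the tool pointing down it reaches from about 0.35 to 0.875 m from the base axis. Payload 15.5 kg.
Tool frame: the origin (TCP) lies at the very end of the fingers, on their centre line; the grasp point (between the pads) lies ctrl.hold_point_z behind it (ctrl.hold_point_z is the distance from the TCP to the grasp point, in m); x points along the fingers, y is the direction in which the jaws open and shut, and the axes are right-handed (so a half turn about x gives the same grasp; the last joint's range is limited). The gripper opens to 85 mm and grips with 20 to 120 N. Pads are 22 mm wide; open, the fingers measure 114 mm over their backs; the gripper's body (76 mm by 85 mm) begins 54 mm behind the grasp point. The pads swing forward as they close: fully open they stand 13 mm farther back than shut.
Start: joints at [1.177, 0.494, 1.345, -0, 1.302, -0.096], TCP at [0.184, 0.597, 0.231] pointing down, gripper open.
Joint ranges: [-2.91, 2.91], [-0.82, 2.16], [0.22, 2.67], [-1.22, 4.37], [0.12, 2.79], [-3.08, 3.08]. Speed limits (rad/s): [1.89, 1.89, 2.57, 3.01, 3.01, 3.01].

## Interface

Orientations are given as a 3x3 rotation matrix whose columns are the frame's x, y, z axes.
In Python, from rig import telemetry, optics, ctrl gives the robot as it stands.
- The arm moves only by the shell command python3 -m jog 'ROWS' [FORCE]. ROWS is JSON, one flat list of numbers, 7 for each row, row after row: the shift along the tool's x, y, z in units of 0.4 m (1.0 is 0.4 m), then the turn, a rotation vector about the tool's x, y, z in units of 60 degrees (1.0 is 60 degrees), then the opening, from 0 (shut) to 1 (fully open). In form: [x, y, z, rx, ry, rz, grip, x, y, z, rx, ry, rz, grip, ...]. A call has 1 to 20 rows; each row is the pose to reach, as a shift and turn from the pose commanded when the call began, along the tool's axes at that moment; what a row does not reach only later rows make up. A row lasts 1/12 s, in which the tool goes at most 41.7 mm and 7.16 degrees, less where a joint would pass 70% of its speed; a pose out of reach is approached as far as the arm can. A call with a number of a shift or a turn outside -1 to 1 is refused whole. A call with a gripper value outside its range is refused whole. The fingers move at their own pace and stop on an object; FORCE is the grip in N (left out, the last holds). Time passes only in rows, so rows that repeat a pose let the fingers close. It gives the time, the measured TCP pose, the force and the opening at its end, in the units of the state.
- telemetry.sense(): the state, without advancing time (a new reading comes with each control period).
- optics.capture(name): name is "scene" or "top" or "wrist"; returns a dict with "image" (384x512x3 uint8, blue, green, red), "fx", "fy", "cx", "cy" (pixels), "dist" ([k1, k2, p1, p2, k3] as OpenCV has them; the pictures are not rectified), "R" (3x3) and "t" (3): a world point X has camera coordinates R X + t. Camera axes: x right, y down, z forward; pixel columns grow to the right and rows downward; lengths in m; the calibration is good to about 2 mm. A picture is of the moment at which its call begins. There is no depth.
- ctrl.close_job(): hands the job in, once; it reports no verdict.
The state is a dict: "t": time; "q": joint angles; "joint_velocities": joint speeds; "joint_torque": joint torques, N m; "ee_pos": TCP position; "eef_rot": TCP orientation; "contact_force": force on the tool from outside, world axes, zero at the start; "ft_torque": the same for the moment, N m; "grip_width": finger opening in m.
Only numpy, scipy, OpenCV 4.12 (cv2) and the standard library are available. Lean on these libraries where they do the work, as an engineer would, in place of code of your own. Each camera call takes 0.05 s, during which the arm holds its last target.

## Task

Press the red bar down with one fingertip to hold the chute's gate open and, while it is held, push the blue vial rack along the chute past the gate with another finger until it is fully home against the grey end stop; then let go so that the gate swings shut behind it. Keep the gate from touching the rack, only push the rack (do not lift or tip it), and leave the other things on the bench alone.

Things in the scene. Friction and masses are not known exactly. Their poses are not given: they have to be found in the camera images.
- chute: Fixed straight white chute, open on top and at its entry end. Origin: on the bench, centre line, in the gate's plane. +y = pushing direction, z up, x across; gate shaft and red press bar on the -x side. Floor 8 mm above the bench; channel x -30 to 30 mm between 4 mm walls, tops 30 mm up; from y = -226 mm (open entry) to the end stop. Grey brackets, 22 by 8 mm, 64 high, at x -45, y -214 and 54 mm.
- stop_face (a point): Middle of the face of the grey end stop at floor level, at chute y = 134 mm; the stop is 50 mm high above the bench. The chute floor between gate and stop is green. With the rack home its origin is 55 mm short of this point (chute y = 79 mm) and its rear end is 24 mm beyond the gate.
- rack: Blue stepped rack of amber vials, 56 mm wide (x), 110 long (y), about 250 g, loose in the chute (2 mm play each side), axes along the chute's; origin: centre of underside. Step on the press-bar side (x -28 to 0) 34 mm high, tall step (x 0 to 28) 58 mm with a solid upright rear face; nothing stands higher. Starts on the entry side, leading end 20 to 60 mm before the gate.
- gate (a joint): Swing of the sprung gate about its shaft (rad): 0 = shut, grows as the red press bar goes down, stops at 1.0; the blade clears the rack from 0.5 on (best 0.6 to 0.8, before its stop). Shaft along the chute's y at x = -42 mm, 54 mm above the bench. The spring shuts it when the bar is let go; holding it open takes about 3 to 4 N down on the bar. The rack cannot push it open.
- blade_tip (a point): Lower inner corner of the gate's red blade (6 mm thick along y, at chute y = 0). Shut, the blade hangs over the -x half of the channel, x -26 to -8 mm, lower edge 33 mm above the bench, blocking the rack's low step. Swinging, it never passes x = 0 nor 88 mm height, so the x > 0 half of the channel is always free for a finger.
- press_bar (a point): Middle of the top of the red press bar: plate 26 mm wide, 4 thick, 250 long, along the chute (y -205 to 45 mm), so a fingertip can hold it down and slide along. Shut, it slopes, outer edge higher, point at chute x -68, z 57 mm; level at 0.7 rad: x -64 (plate -77 to -51), z 40 mm. It is then 78 mm across from the middle of the tall step: one spread finger on the bar, the other behind the rack.
- amber_jar: Bystander, leave alone: amber screw jar, 48 across, 85 high (mm); origin at the centre of its underside.
- tape_roll: Bystander, leave alone: yellow roll of tape lying flat, 90 across, 22 high (mm); origin at the centre of its underside.
- beaker: Bystander, leave alone: clear glass beaker, 66 across, 85 high (mm); origin at the centre of its underside.
- loose_vial: Bystander, leave alone: single capped amber vial, 24 across, 48 high (mm); origin at the centre of its underside.
- solvent_bottle: Bystander, leave alone: white plastic bottle with blue cap, 72 across, 150 high (mm); origin at the centre of its underside.
- stopper: Bystander, leave alone: white plastic stopper, 38 across, 34 high (mm); origin at the centre of its underside.
- flask: Bystander, leave alone: clear conical flask, 82 across, 98 high (mm); origin at the centre of its underside.
Things that resemble listed ones, but are neither listed nor needed, are in the scene too. Of the things like the rack, leave any that is purple; of the rest the smaller one is meant.

How it is judged:
On the way:
1. a finger holds the gate open while the rack is passing under it (value of joint gate above 0.45 rad and contact force between the fingers and gate above 0.3 N and y of rack in the frame of chute between -0.045 and 0.05 m), for 0.2 s.
At the end, for the whole second after the job is handed in: The rack stands flat on the chute floor, at rest, within 7 mm of being home against the end stop, and the gate is shut (under 0.06 rad) (y of rack in the frame of chute between 0.072 and 0.083 m and z of rack in the frame of chute below 0.012 m and angle between rack's own z axis and vertical below 0.05 rad and angle between the y axis of rack and the y axis of chute, either way round below 0.1 rad and value of joint gate below 0.06 rad and linear speed of rack below 0.01 m/s); the robot touches nothing.
It fails at once if the gate and the rack touch (over 1 N) (contact force between gate and rack above 1 N).
It fails at once if the rack is lifted more than 12 mm off the chute floor (z of rack in the frame of chute above 0.02 m).
It fails at once if the rack is tipped by more than 0.2 rad (angle between rack's own z axis and vertical above 0.2 rad).
It fails at once if a bystander is moved more than 25 mm or knocked over (distance of any of amber_jar, tape_roll, beaker, loose_vial, solvent_bottle, stopper, flask from where it was at the start of the episode above 0.025 m or angle between any of amber_jar, tape_roll, beaker, loose_vial, solvent_bottle, stopper, flask's own z axis and vertical above 0.4 rad).
It also fails if it takes over 48 s, if anything falls off the work surface, if the arm or the gripper's body presses on something with over 40 N, if the wrist force passes 120 N, or if a joint passes its speed limit or range.

## Working session

There is one attempt and no reset: what is moved stays moved. The work goes in short steps, Python scripts to look and compute and a shell command to move; the robot and the scene stay as the last step left them, time stands still between calls to the robot, and variables do not carry over. Pictures are saved under pics/ and viewed, and the job is handed in when it is done.

```bash
ls; mkdir -p pics
python3 - <<'E'
from rig import telemetry, optics, ctrl
import cv2,numpy as np
s=telemetry.sense(); print({k:np.round(v,3).tolist() for k,v in s.items()}); print(ctrl.hold_point_z)
for n in ["scene","top"]:
    c=optics.capture(n); cv2.imwrite(f"pics/{n}0.png",cv2.resize(c["image"],(800,600),interpolation=cv2.INTER_CUBIC)); cv2.imwrite(f"{n}0_raw.png",c["image"])
    print(n,c["fx"],c["fy"],c["cx"],c["cy"],c["dist"],np.round(c["R"],4).tolist(),c["t"])
E
```

```text
pics
{'t': 0.0, 'q': [1.177, 0.494, 1.346, -0.0, 1.302, -0.096], 'joint_velocities': [0.002, 0.001, 0.001, 0.0, -0.001, 0.0], 'joint_torque': [-0.001, -88.215, -38.387, -0.0, 0.01, 0.0], 'ee_pos': [0.184, 0.597, 0.231], 'eef_rot': [[-0.0, 0.294, 0.956], [-0.001, 0.956, -0.294], [-1.0, -0.001, -0.0]], 'contact_force': [0.502, 0.096, -0.443], 'ft_torque': [0.037, -0.004, -0.036], 'grip_width': 0.086}
0.0187
scene 351.2116352692613 351.2116352692613 257.1982002074328 195.2618826944508 [0.00943618 0.         0.         0.         0.        ] [[-0.7578, 0.6525, -0.0057], [0.3552, 0.4051, -0.8425], [-0.5474, -0.6404, -0.5387]] [ 0.40993756 -0.16419373  1.15032345]
top 347.01296278159265 347.01296278159265 257.3558032827994 195.34242886055637 [-0.10748361  0.          0.          0.          0.        ] [[-0.0236, -0.9996, 0.0164], [-0.9947, 0.0218, -0.1003], [0.0999, -0.0187, -0.9948]] [0.04271984 0.5671452  0.75566919]
```

View pics/scene0.png

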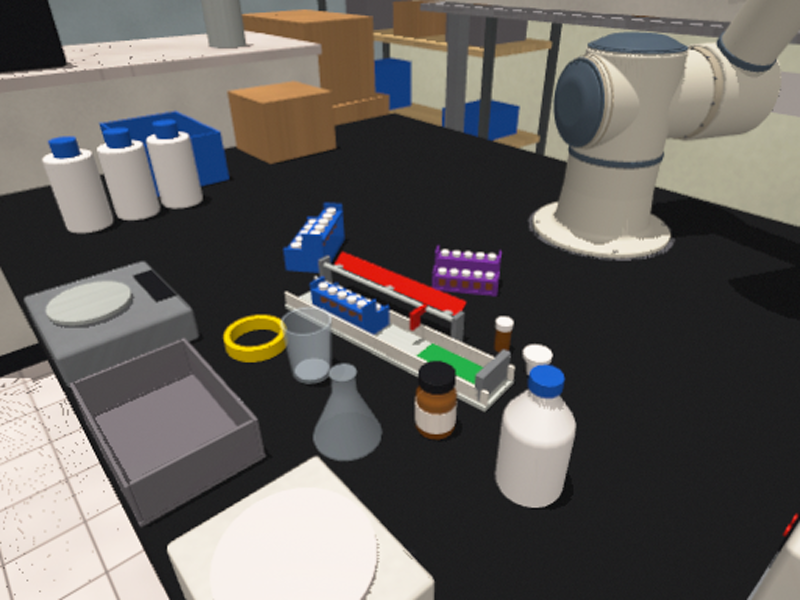

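View pics/top0.png

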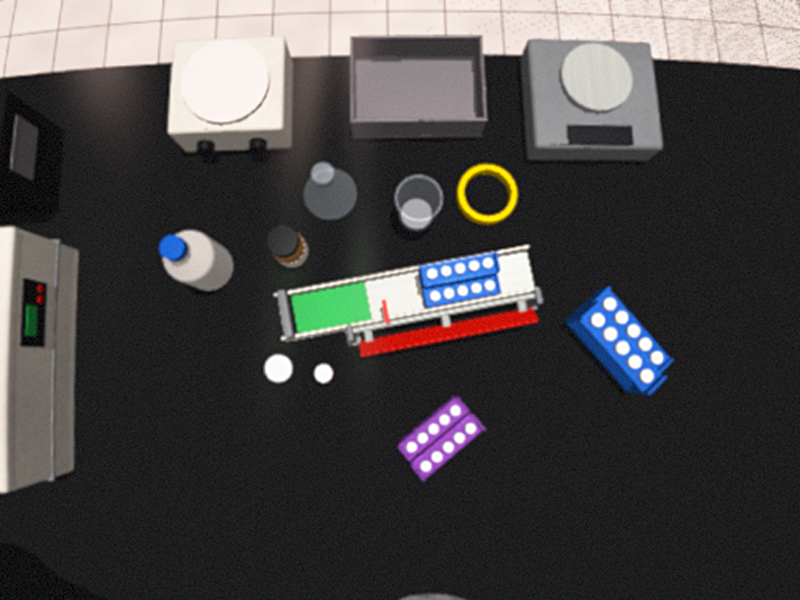

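```bash
cat > h.py <<'E'
import cv2,numpy as np
from rig import telemetry, optics, ctrl
def ray(c,uv):
    K=np.array([[c["fx"],0,c["cx"]],[0,c["fy"],c["cy"]],[0,0,1]])
    p=cv2.undistortPoints(np.array(uv,float).reshape(-1,1,2),K,np.array(c["dist"])).reshape(-1,2)
    R=np.array(c["R"]); C=-R.T@np.array(c["t"])
    return C,(np.c_[p,np.ones(len(p))]@R)
def onz(c,uv,z):
    C,d=ray(c,uv); return C+d*((z-C[2])/d[:,2])[:,None]
def proj(c,X):
    K=np.array([[c["fx"],0,c["cx"]],[0,c["fy"],c["cy"]],[0,0,1]])
    return cv2.projectPoints(np.array(X,float).reshape(-1,1,3),cv2.Rodrigues(np.array(c["R"]))[0],np.array(c["t"],float),K,np.array(c["dist"]))[0].reshape(-1,2)
def masks(im):
    h=cv2.cvtColor(im,cv2.COLOR_BGR2HSV)
    return dict(green=cv2.inRange(h,(50,120,60),(75,255,255)),
      red=cv2.inRange(h,(0,160,90),(6,255,255))|cv2.inRange(h,(174,160,90),(180,255,255)),
      blue=cv2.inRange(h,(100,120,50),(125,255,255)))
E
python3 - <<'E'
from h import *
c=optics.capture("top"); m=masks(c["image"])
print("C",-np.array(c["R"]).T@c["t"])
for k,z in [("green",.008),("red",.057),("blue",.06)]:
    cs,_=cv2.findContours(m[k],cv2.RETR_EXTERNAL,cv2.CHAIN_APPROX_NONE)
    for q in cs:
        if cv2.contourArea(q)<20: continue
        b=cv2.boxPoints(cv2.minAreaRect(q)); print(k,cv2.contourArea(q),b.round(1).tolist()); print(onz(c,b,z)[:,:2].round(4).tolist())
im=c["image"][140:250,160:360]; cv2.imwrite("pics/topcrop.png",cv2.resize(im,(800,440),interpolation=cv2.INTER_CUBIC))
E
```

```text
C [0.48967555 0.04448854 0.80793144]
green 115.0 [[16.0, 195.0], [23.0, 195.0], [23.0, 214.0], [16.0, 214.0]]
[[0.5837, 0.6164], [0.5833, 0.5973], [0.5372, 0.5953], [0.5374, 0.6143]]
green 1089.0 [[184.60000610351562, 189.10000610351562], [231.89999389648438, 179.60000610351562], [236.6999969482422, 203.3000030517578], [189.3000030517578, 212.6999969482422]]
[[0.5883, 0.1982], [0.6081, 0.0877], [0.5526, 0.0777], [0.5331, 0.1874]]
red 1089.5 [[228.1999969482422, 218.0], [342.3999938964844, 195.10000610351562], [344.6000061035156, 205.89999389648438], [230.3000030517578, 228.6999969482422]]
[[0.5173, 0.0945], [0.5615, -0.1567], [0.5377, -0.1604], [0.494, 0.0903]]
blue 2491.0 [[359.70001220703125, 204.60000610351562], [388.20001220703125, 179.6999969482422], [436.5, 235.0], [408.1000061035156, 259.8999938964844]]
[[0.5394, -0.1934], [0.5933, -0.2615], [0.467, -0.3673], [0.4149, -0.2973]]
blue 1223.5 [[267.29998779296875, 169.3000030517578], [317.79998779296875, 161.39999389648438], [322.0, 188.6999969482422], [271.6000061035156, 196.5]]
[[0.6216, 0.0073], [0.637, -0.1045], [0.5763, -0.1112], [0.5615, -0.0003]]
blue 225.5 [[101.0, 149.0], [119.0, 149.0], [119.0, 166.0], [101.0, 166.0]]
[[0.6765, 0.3775], [0.6752, 0.3359], [0.6367, 0.3349], [0.6379, 0.3762]]
```

View pics/topcrop.png

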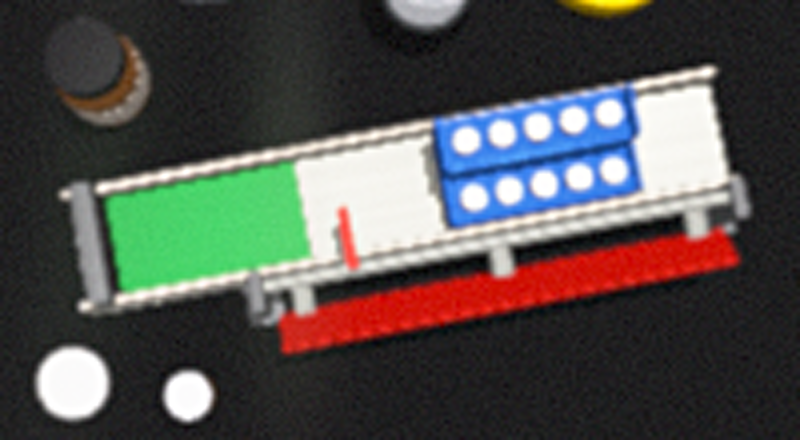

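The crop shows three candidates: a blue stepped rack in the chute at full-res top pixel (295,179), a larger blue rack loose on the bench at (398,220), and a purple one at (281,280). The one in the chute is the smaller blue (about 112 mm against 165 mm), so that is the target. The gate blade is at crop (347,238).

```bash
cat >> h.py <<'E'
YAW=np.radians(10.0); O=np.array([.5821,.0610,0])
def W(p):
    p=np.atleast_2d(p)/1000.; c,s=np.cos(YAW),np.sin(YAW)
    return O+np.c_[c*p[:,0]-s*p[:,1],s*p[:,0]+c*p[:,1],p[:,2]]
def Cc(X):
    d=np.atleast_2d(X)-O; c,s=np.cos(YAW),np.sin(YAW)
    return 1000*np.c_[c*d[:,0]+s*d[:,1],-s*d[:,0]+c*d[:,1],d[:,2]]
E
python3 - <<'E'
from h import *
c=optics.capture("top"); c2=optics.capture("scene")
# checks from top picture (pixels) 
for n,uv,z in [("bar outer +45",(230.3,228.7),.0658),("bar outer -205",(344.6,205.9),.0658),("bar inner +45",(228.2,218),.049),("bar inner -205",(342.4,195.1),.049),
   ("wall end 34,-226",(338.8,157.3),.030),("green far stop",(184.6,189.1),.008),
   ("rack tall far rear 28",(317.8,161.4),.066),("rack tall far front",(267.3,169.3),.066),("rack low near rear",(322,188.7),.042),("rack low near front",(271.6,196.5),.042),("blade top near",(249,206),.05),("blade tip far",(246,192),.033)]:
    print(n,Cc(onz(c,[uv],z)).round(1).tolist())
pts=[[x,y,z] for x,y,z in [(-77.8,45,65.8),(-77.8,-205,65.8),(-57.9,45,49.1),(-57.9,-205,49.1),(34,-226,30),(30,134,8),(-30,134,8),(34,134,30),(-34,134,30),(-34,-226,30),(-8,0,33),(-26,0,33),(-45,54,64),(-45,-214,64)]]
for k,cc in (("top",c),("scene",c2)):
    im=cv2.resize(cc["image"],None,fx=4,fy=4,interpolation=cv2.INTER_CUBIC)
    uv=proj(cc,W(pts)); 
    for u in uv: cv2.circle(im,tuple(int(round(v)) for v in (u*4+1.5)),4,(255,0,255),1)
    lo=(uv.min(0)*4-40).astype(int); hi=(uv.max(0)*4+40).astype(int)
    cr=im[lo[1]:hi[1],lo[0]:hi[0]]; f=min(1,800/cr.shape[1],600/cr.shape[0]); cv2.imwrite(f"pics/ov_{k}.png",cv2.resize(cr,None,fx=f,fy=f))
E
```

```text
bar outer +45 [[-81.7, 43.7, 65.8]]
bar outer -205 [[-82.4, -207.9, 65.8]]
bar inner +45 [[-57.7, 44.7, 49.0]]
bar inner -205 [[-57.7, -213.0, 49.0]]
wall end 34,-226 [[30.2, -229.7, 30.0]]
green far stop [[29.9, 134.0, 8.0]]
rack tall far rear 28 [[24.4, -171.2, 66.0]]
rack tall far front [[28.5, -59.2, 66.0]]
rack low near rear [[-34.2, -172.6, 42.0]]
rack low near front [[-29.4, -58.3, 42.0]]
blade top near [[-40.8, -4.9, 50.0]]
blade tip far [[-7.4, -4.6, 33.0]]
```

View pics/ov_top.png

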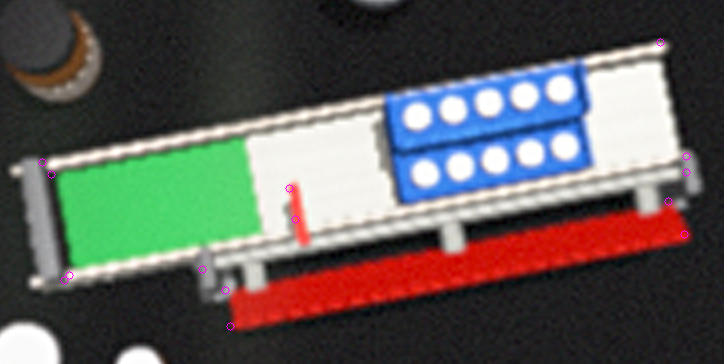

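View pics/ov_scene.png

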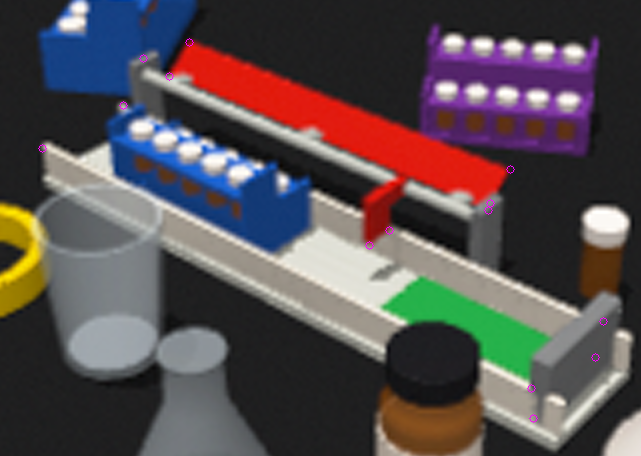

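```bash
sed -i 's/^YAW.*/YAW=np.radians(10.1); O=np.array([.5821,.0610,0])+np.array([-.0012,-.0023,0])/' h.py
python3 -m jog '[0,-0.12,0.12,0,0,0,0.75, 0,-0.2,0.2,0.1,0,0,0.75, 0,-0.3,0.3,0.2,0,0,0.75, 0,-0.4,0.4,0.3,0,0,0.75, 0,-0.5,0.5,0.4,0,0,0.75, 0,-0.6,0.6,0.525,0,0,0.75, 0,-0.66,0.68,0.525,0,0,0.75, 0,-0.72,0.75,0.525,0,0,0.75, 0,-0.72,0.75,0.525,0,0,0.75, 0,-0.72,0.75,0.525,0,0,0.75, 0,-0.72,0.75,0.525,0,0,0.75, 0,-0.72,0.75,0.525,0,0,0.75, 0,-0.72,0.75,0.525,0,0,0.75, 0,-0.72,0.75,0.525,0,0,0.75]'
cat > go.py <<'E'
from h import *
import sys
from scipy.spatial.transform import Rotation as Ro
t=[float(v) for v in sys.argv[1:4]]  # chute mm target
s=telemetry.sense(); R=np.array(s["eef_rot"]); p=np.array(s["ee_pos"])
print("chute pos",Cc(p).round(1),"w",round(s["grip_width"],4),"F",np.round(s["contact_force"],1),"t",round(s["t"],2))
d=R.T@(W(t)[0]-p)/.4
T=np.c_[[0,0,-1],[np.cos(YAW),np.sin(YAW),0],[np.sin(YAW),-np.cos(YAW),0]]
print("shift",d.round(3),"rot",(np.degrees(Ro.from_matrix(R.T@T).as_rotvec())/60).round(3))
E
python3 go.py -25 -189 200
```

```text
t: 1.42
ee_pos: [0.3854, 0.2346, 0.2313]
eef_rot: [[-0.0, 0.75, 0.662], [0.0, 0.662, -0.75], [-1.0, -0.0, -0.0]]
contact_force: [-1.3, -0.4, 0.4]
grip_width: 0.064
chute pos [[-161.7  207.4  231.3]] w 0.064 F [-1.3 -0.4  0.4] t 1.42
shift [ 0.078 -0.224  1.024] rot [ 0.522 -0.     0.   ]
```

```bash
python3 -m jog '[0,-0.02,0.1,0.1,0,0,0.75, 0,-0.04,0.2,0.2,0,0,0.75, 0,-0.06,0.3,0.3,0,0,0.75, 0.01,-0.08,0.4,0.4,0,0,0.75, 0.02,-0.1,0.5,0.522,0,0,0.75, 0.03,-0.13,0.6,0.522,0,0,0.75, 0.04,-0.15,0.7,0.522,0,0,0.75, 0.05,-0.18,0.8,0.522,0,0,0.75, 0.06,-0.2,0.88,0.522,0,0,0.75, 0.07,-0.21,0.94,0.522,0,0,0.75, 0.078,-0.224,1,0.522,0,0,0.75, 0.078,-0.224,1,0.522,0,0,0.75, 0.078,-0.224,1,0.522,0,0,0.75]'
python3 go.py -25 -189 110
python3 - <<'E'
from h import *
for n in ("top","wrist"):
    c=optics.capture(n); cv2.imwrite(f"pics/{n}2.png",cv2.resize(c["image"],(800,600),interpolation=cv2.INTER_CUBIC))
E
```

```text
t: 2.5
ee_pos: [0.5835, -0.1248, 0.1995]
eef_rot: [[-0.001, 0.985, 0.175], [0.0, 0.175, -0.985], [-1.0, -0.001, -0.001]]
contact_force: [0.0, 0.8, 0.8]
grip_width: 0.0641
chute pos [[ -29.6 -181.1  199.5]] w 0.0641 F [0.  0.8 0.8] t 2.5
shift [0.224 0.012 0.02 ] rot [-0.    -0.     0.001]
```

View pics/wrist2.png

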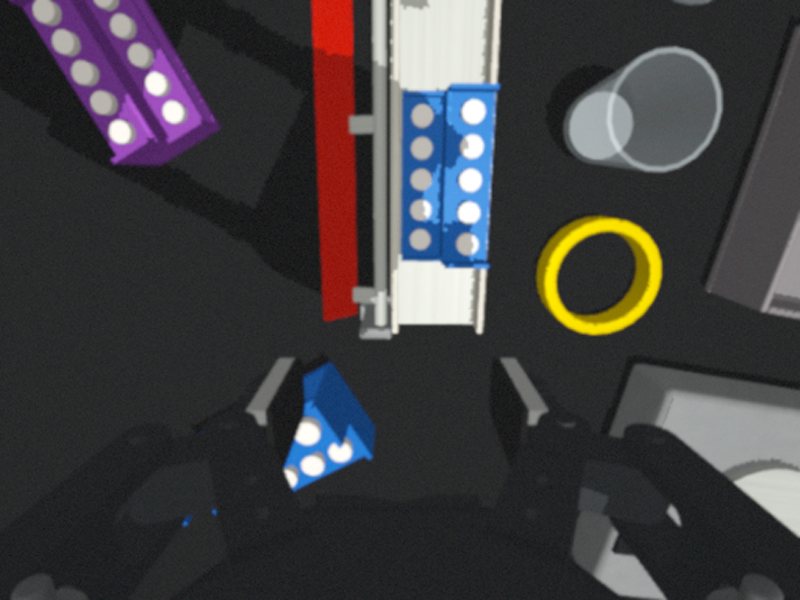

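View pics/top2.png

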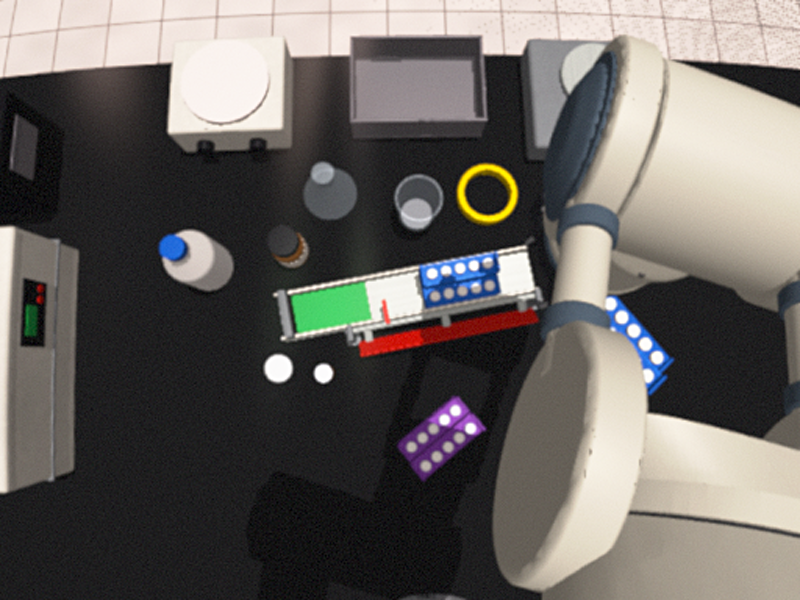

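```bash
cat > ov.py <<'E'
from h import *
import sys
n,out=sys.argv[1:3]
c=optics.capture(n)
pts=[(-77.8,45,65.8),(-77.8,-205,65.8),(-57.9,-205,49.1),(34,-226,30),(30,-226,30),(-30,-226,30),(-34,-226,30),(-30,-226,8),(30,-226,8),(-8,0,33),(28,-168,66),(0,-168,66),(-28,-168,42),(28,-58,66),(-28,-58,42)]
im=cv2.resize(c["image"],(1024,768),interpolation=cv2.INTER_CUBIC)
for p,u in zip(pts,proj(c,W(pts))): cv2.circle(im,tuple(int(round(v)) for v in (u*2+.5)),4,(255,0,255),1)
x,y,w,h=[int(v) for v in sys.argv[3:7]] if len(sys.argv)>3 else (112,84,800,600)
cv2.imwrite(out,im[y:y+h,x:x+w])
E
python3 ov.py wrist pics/ovw.png 300 0 724 520
```

```text
(no output)
```

View pics/ovw.png

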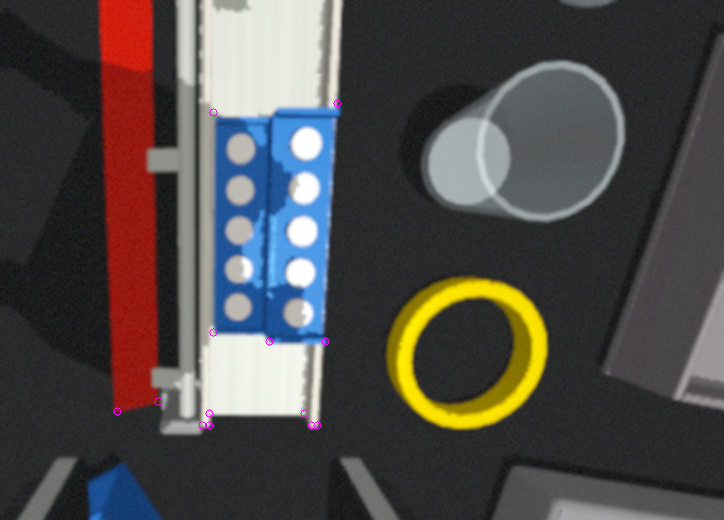

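The wrist overlay matches the chute to about 1–2 mm: rack rear end at crop (297,341), bar end at (137,405). Next I descend above the bar and behind the rack.

```bash
python3 -m jog '[0.06,0.006,0.01,0,0,0,0.75, 0.12,0.012,0.02,0,0,0,0.75, 0.18,0.012,0.02,0,0,0,0.75, 0.224,0.012,0.02,0,0,0,0.75, 0.26,0.012,0.02,0,0,0,0.75, 0.28,0.012,0.02,0,0,0,0.75, 0.28,0.012,0.02,0,0,0,0.75]'
python3 go.py -25 -189 60
python3 ov.py wrist pics/ovw2.png 112 84 800 600;python3 ov.py scene pics/ovs2.png 200 150 640 480
```

```text
t: 3.23
ee_pos: [0.5883, -0.1314, 0.0869]
eef_rot: [[-0.002, 0.984, 0.176], [0.001, 0.176, -0.984], [-1.0, -0.002, -0.001]]
contact_force: [-0.8, 0.5, -0.3]
grip_width: 0.0641
chute pos [[ -26.1 -188.4   86.9]] w 0.0641 F [-0.8  0.5 -0.3] t 3.23
shift [0.067 0.003 0.002] rot [ 0.    -0.001  0.002]
```

View pics/ovw2.png

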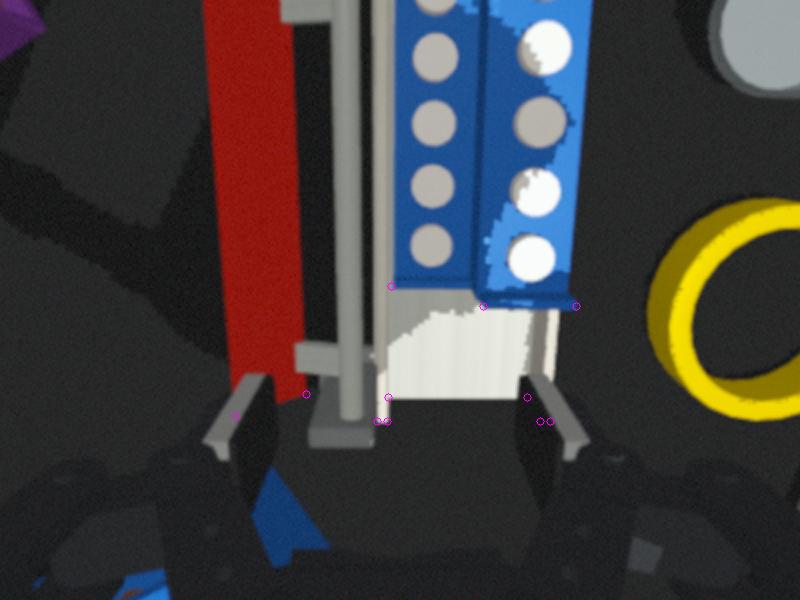

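View pics/ovs2.png

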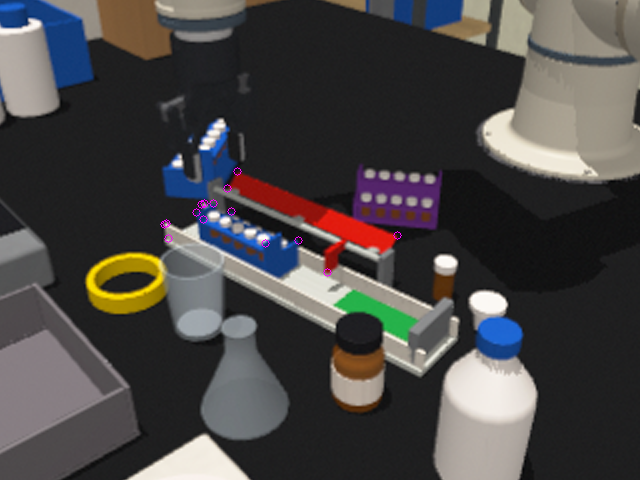

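Run:
```python
from h import *
c=optics.capture("wrist")
s=telemetry.sense(); print(Cc(s["ee_pos"]))
im=cv2.resize(c["image"],(1024,768),interpolation=cv2.INTER_CUBIC)
cx,cy,cz=Cc(s["ee_pos"])[0]
for z,col in ((cz,(0,255,0)),(cz+7,(0,255,255)),(cz+13,(255,0,255))):
  for x in (cx+32,cx+46.5,cx-32,cx-46.5):
    for y in (cy+11,cy-11):
      u=proj(c,W([x,y,z]))[0]*2+.5; cv2.circle(im,tuple(u.round().astype(int)),3,col,1 if y<cy else -1)
cv2.imwrite("pics/fing.png",cv2.resize(im[420:620,250:780],None,fx=1.5,fy=1.5))
```

```text
[[ -24.84138697 -189.64983851   89.11108964]]
```

View pics/fing.png

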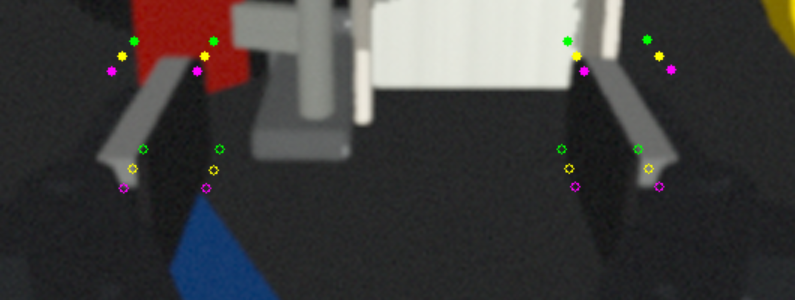

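```bash
python3 -m jog '[0,0,0,0,0,0,0.85, 0,0,0,0,0,0,0.85, 0.03,0,0,0,0,0,0.85, 0.06,0,0,0,0,0,0.85, 0.07,0,0,0,0,0,0.85, 0.07,0,0,0,0,0,0.85]'
python3 -m jog '[0.01,0,0,0,0,0,0.85, 0.02,0,0,0,0,0,0.85, 0.03,0,0,0,0,0,0.85, 0.03,0,0,0,0,0,0.85]'
python3 go.py -25 -189 40
python3 ov.py wrist pics/ovw3.png 112 84 800 600; python3 ov.py scene pics/ovs3.png 300 250 400 300
```

```text
t: 3.88
ee_pos: [0.5882, -0.1324, 0.0583]
eef_rot: [[-0.003, 0.985, 0.175], [0.001, 0.175, -0.985], [-1.0, -0.003, -0.001]]
contact_force: [-0.1, 0.1, -0.5]
grip_width: 0.0728
t: 4.22
ee_pos: [0.5892, -0.1327, 0.0474]
eef_rot: [[-0.0, 0.985, 0.175], [0.0, 0.175, -0.985], [-1.0, -0.0, -0.0]]
contact_force: [0.8, -0.9, 0.6]
grip_width: 0.0728
chute pos [[ -25.4 -189.8   47.4]] w 0.0728 F [ 0.8 -0.9  0.6] t 4.22
shift [ 0.019  0.001 -0.002] rot [-0.001 -0.     0.   ]
```

View pics/ovw3.png

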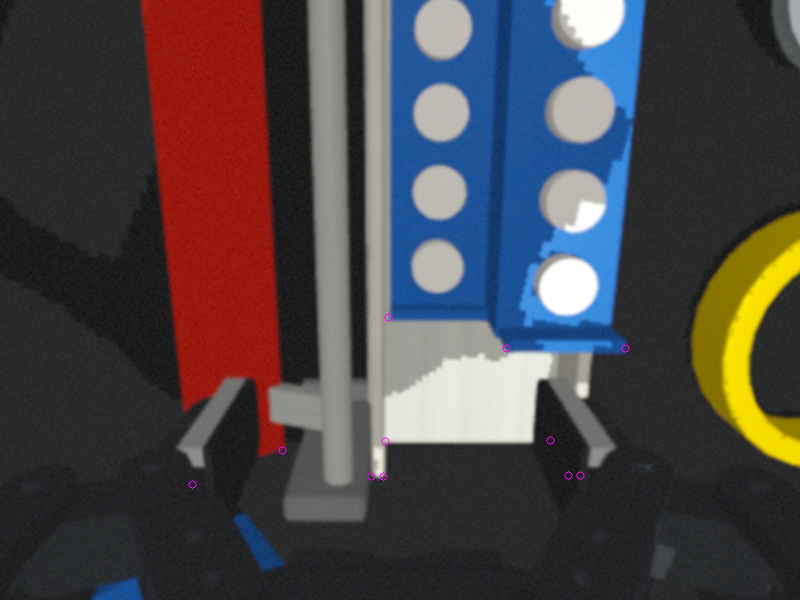

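View pics/ovs3.png

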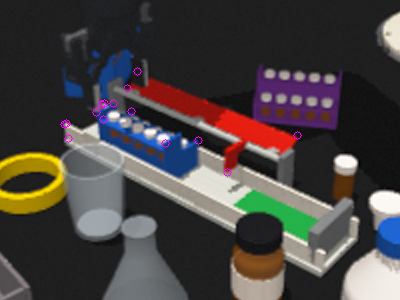

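```bash
python3 -m jog '[0.01,0,0,0,0,0,0.85, 0.02,0,0,0,0,0,0.85, 0.03,0,0,0,0,0,0.85, 0.03,0,0,0,0,0,0.85]'
python3 go.py -25 -189 31
python3 ov.py wrist pics/ovw4.png 112 84 800 600; python3 ov.py scene pics/ovs4.png 300 250 400 300
```

```text
t: 4.65
ee_pos: [0.59, -0.1327, 0.0356]
eef_rot: [[0.001, 0.985, 0.175], [-0.0, 0.175, -0.985], [-1.0, 0.001, 0.001]]
contact_force: [4.1, 1.3, 4.2]
grip_width: 0.0724
chute pos [[ -24.6 -190.1   35.6]] w 0.0724 F [4.1 1.3 4.2] t 4.65
shift [ 0.012 -0.001 -0.003] rot [-0.001  0.    -0.001]
```

View pics/ovw4.png

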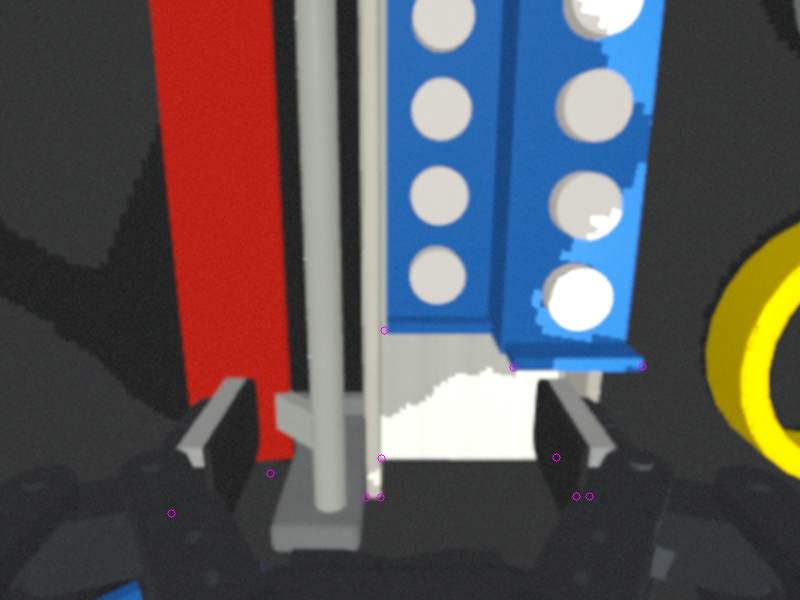

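View pics/ovs4.png

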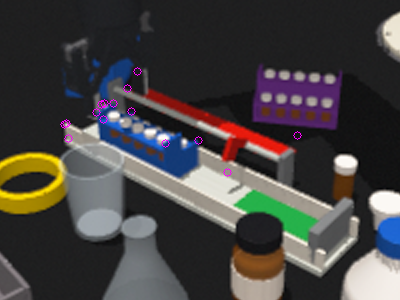

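```bash
cat > gate.py <<'E'
from h import *
import sys
c=optics.capture("scene")
th=np.array([0,.2,.4,.5,.6,.7,.8,.9,1.0])
def pts(x,z): 
    a,b=x+42,z-54
    return [(-42+a*np.cos(t)-b*np.sin(t),3,54+a*np.sin(t)+b*np.cos(t)) for t in th]
im=c["image"]; f=8
u1=proj(c,W(pts(-8,33))); u2=[(uu) for uu in proj(c,W([(p[0],45,p[2]) for p in pts(-77.8,65.8)]))]
m=np.array(list(u1)+list(u2)); lo=(m.min(0)-18).astype(int); hi=(m.max(0)+18).astype(int)
im=cv2.resize(im[lo[1]:hi[1],lo[0]:hi[0]],None,fx=f,fy=f,interpolation=cv2.INTER_CUBIC)
for us in (u1,u2):
  for t,u in zip(th,us):
    p=tuple(((u-lo)*f+f/2-.5).round().astype(int)); cv2.circle(im,p,3,(255,0,255) if t not in(.5,.7) else (0,255,255),-1)
im=im[:600,:800]; cv2.imwrite(sys.argv[1],im); print(im.shape)
E
python3 gate.py pics/g1.png
```

```text
(440, 576, 3)
```

View pics/g1.png

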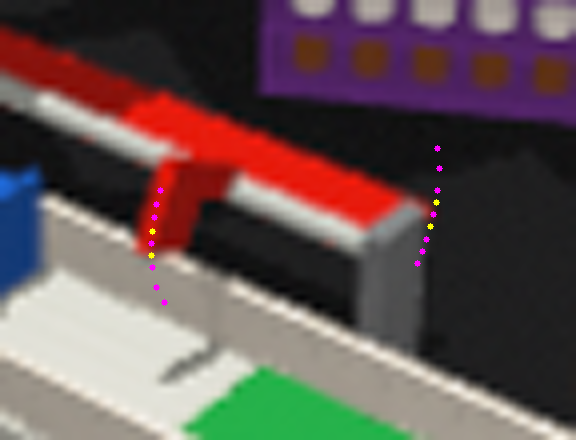

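The gate is at about 0.5 rad: the blade's lower edge is at crop (160,250) and the bar's outer end at (432,208). I'll go 5 mm lower for about 0.7.

```bash
python3 -m jog '[0.006,0,0,0,0,0,0.85, 0.012,0,0,0,0,0,0.85, 0.012,0,0,0,0,0,0.85, 0.012,0,0,0,0,0,0.85]'
python3 go.py -25 -189 31
python3 gate.py pics/g2.png
```

```text
t: 5.13
ee_pos: [0.5899, -0.1328, 0.0315]
eef_rot: [[0.001, 0.985, 0.175], [-0.0, 0.175, -0.985], [-1.0, 0.001, 0.001]]
contact_force: [5.2, -0.2, 5.6]
grip_width: 0.0727
chute pos [[ -24.7 -190.1   31.5]] w 0.0727 F [ 5.2 -0.2  5.6] t 5.13
shift [ 0.001 -0.001 -0.003] rot [-0.001  0.001 -0.001]
(440, 576, 3)
```

View pics/g2.png

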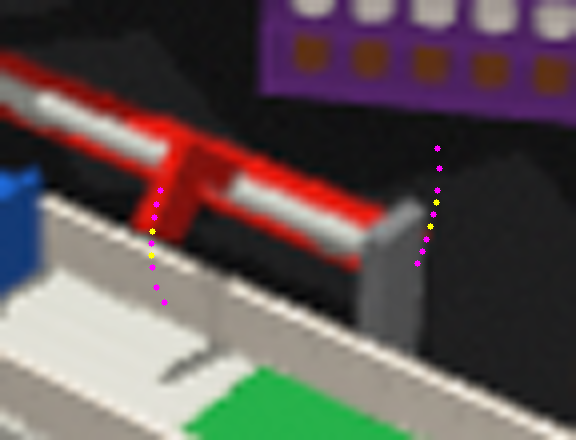

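```bash
python3 -m jog '[0,0,-0.01,0,0,0,0.85, 0,0,-0.02,0,0,0,0.85, 0,0,-0.03,0,0,0,0.85, 0,0,-0.04,0,0,0,0.85, 0,0,-0.05,0,0,0,0.85, 0,0,-0.06,0,0,0,0.85, 0,0,-0.07,0,0,0,0.85, 0,0,-0.08,0,0,0,0.85, 0,0,-0.08,0,0,0,0.85]'
python3 go.py -25 -160 31
python3 gate.py pics/g3.png;  python3 ov.py wrist pics/ovw5.png 112 84 800 600
```

```text
t: 5.93
ee_pos: [0.5833, -0.1002, 0.0312]
eef_rot: [[-0.0, 0.985, 0.175], [0.0, 0.175, -0.985], [-1.0, -0.0, -0.001]]
contact_force: [0.2, 3.9, 3.7]
grip_width: 0.0723
chute pos [[ -25.5 -156.9   31.2]] w 0.0723 F [0.2 3.9 3.7] t 5.93
shift [0.001 0.001 0.008] rot [-0. -0.  0.]
(440, 576, 3)
```

View pics/g3.png

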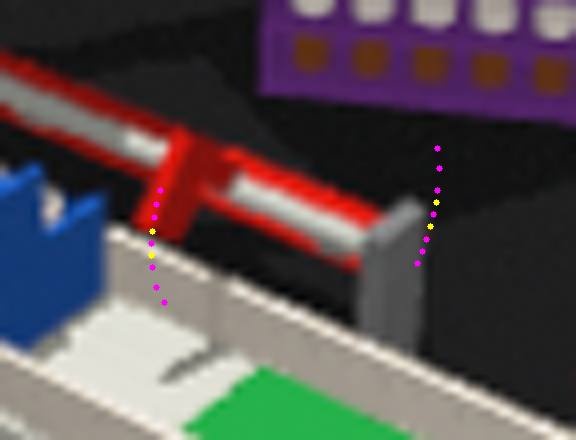

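View pics/ovw5.png

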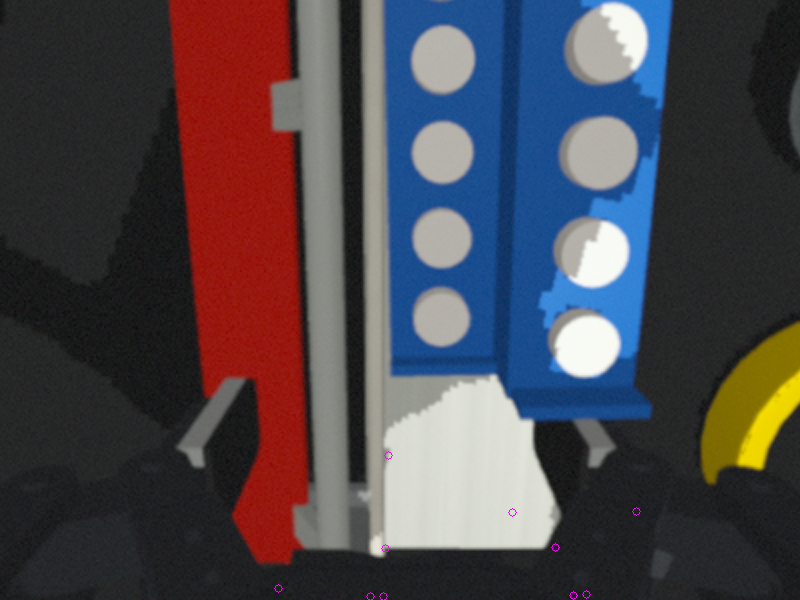

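```bash
python3 -m jog '[0,0,-0.015,0,0,0,0.85, 0,0,-0.03,0,0,0,0.85, 0,0,-0.045,0,0,0,0.85, 0,0,-0.06,0,0,0,0.85, 0,0,-0.075,0,0,0,0.85, 0,0,-0.09,0,0,0,0.85, 0,0,-0.105,0,0,0,0.85, 0,0,-0.12,0,0,0,0.85, 0,0,-0.135,0,0,0,0.85, 0,0,-0.15,0,0,0,0.85, 0,0,-0.15,0,0,0,0.85]'
python3 go.py -25 13 31
python3 gate.py pics/g4.png;  python3 ov.py scene pics/s5.png 300 200 500 400
```

```text
t: 6.95
ee_pos: [0.5728, -0.0408, 0.0313]
eef_rot: [[-0.0, 0.985, 0.175], [0.0, 0.175, -0.985], [-1.0, -0.0, -0.0]]
contact_force: [0.5, 2.8, 3.7]
grip_width: 0.0723
chute pos [[-25.4 -96.5  31.3]] w 0.0723 F [0.5 2.8 3.7] t 6.95
shift [ 0.001  0.001 -0.274] rot [-0. -0.  0.]
(440, 576, 3)
```

View pics/g4.png

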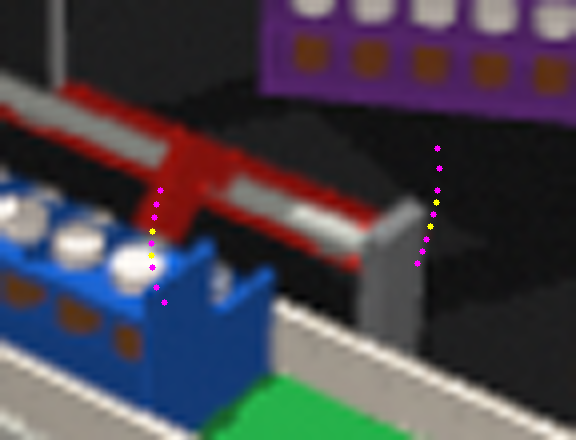

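View pics/s5.png

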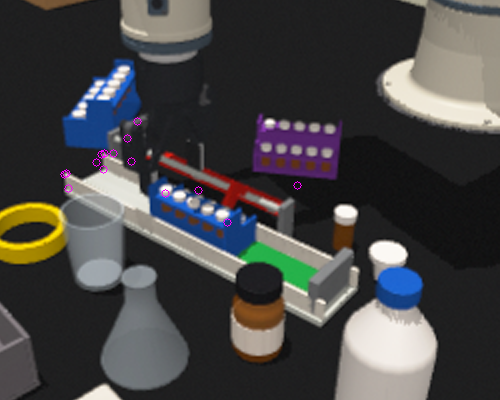

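```bash
python3 -m jog '[0,0,-0.015,0,0,0,0.85, 0,0,-0.03,0,0,0,0.85, 0,0,-0.045,0,0,0,0.85, 0,0,-0.06,0,0,0,0.85, 0,0,-0.075,0,0,0,0.85, 0,0,-0.09,0,0,0,0.85, 0,0,-0.105,0,0,0,0.85, 0,0,-0.12,0,0,0,0.85, 0,0,-0.135,0,0,0,0.85, 0,0,-0.15,0,0,0,0.85, 0,0,-0.165,0,0,0,0.85, 0,0,-0.18,0,0,0,0.85, 0,0,-0.195,0,0,0,0.85, 0,0,-0.21,0,0,0,0.85, 0,0,-0.225,0,0,0,0.85, 0,0,-0.235,0,0,0,0.85, 0,0,-0.245,0,0,0,0.85, 0,0,-0.245,0,0,0,0.85]'
python3 go.py -25 13 31
python3 gate.py pics/g5.png;  python3 ov.py scene pics/s6.png 300 200 500 400
```

```text
t: 8.55
ee_pos: [0.5558, 0.0553, 0.0313]
eef_rot: [[-0.0, 0.985, 0.175], [0.0, 0.175, -0.985], [-1.0, -0.0, -0.0]]
contact_force: [0.1, 2.2, 3.9]
grip_width: 0.0724
chute pos [[-25.3   1.   31.3]] w 0.0724 F [0.1 2.2 3.9] t 8.55
shift [ 0.001  0.001 -0.03 ] rot [-0. -0.  0.]
(440, 576, 3)
```

View pics/g5.png

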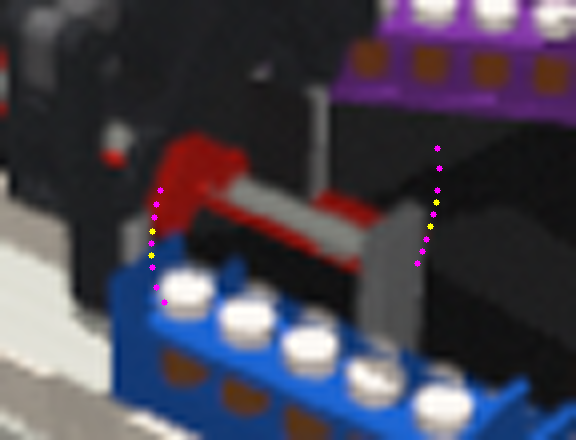

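View pics/s6.png

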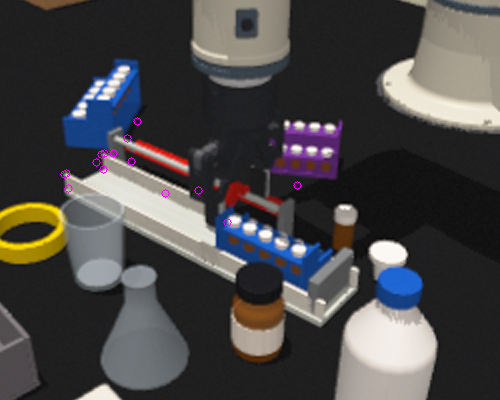

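```bash
python3 -m jog '[0,0,-0.005,0,0,0,0.85, 0,0,-0.01,0,0,0,0.85, 0,0,-0.015,0,0,0,0.85, 0,0,-0.02,0,0,0,0.85, 0,0,-0.02,0,0,0,0.85]'
python3 go.py -25 13 31
python3 -m jog '[0,0,-0.0025,0,0,0,0.85, 0,0,-0.005,0,0,0,0.85, 0,0,-0.005,0,0,0,0.85]'
python3 go.py -25 13 31
```

```text
t: 9.07
ee_pos: [0.5546, 0.0626, 0.0313]
eef_rot: [[0.0, 0.985, 0.175], [0.0, 0.175, -0.985], [-1.0, 0.0, -0.0]]
contact_force: [-0.2, -0.4, 3.1]
grip_width: 0.0725
chute pos [[-25.2   8.4  31.3]] w 0.0725 F [-0.2 -0.4  3.1] t 9.07
shift [ 0.001  0.001 -0.011] rot [-0.001 -0.    -0.   ]
t: 9.32
ee_pos: [0.5543, 0.0644, 0.0313]
eef_rot: [[0.0, 0.985, 0.175], [0.0, 0.175, -0.985], [-1.0, 0.0, -0.0]]
contact_force: [0.9, -2.3, 3.0]
grip_width: 0.0727
chute pos [[-25.2  10.3  31.3]] w 0.0727 F [ 0.9 -2.3  3. ] t 9.32
shift [ 0.001  0.001 -0.007] rot [-0.001 -0.    -0.   ]
```

```bash
python3 -m jog '[0,0,-0.0025,0,0,0,0.85, 0,0,-0.005,0,0,0,0.85, 0,0,-0.005,0,0,0,0.85]'
python3 go.py -25 13 31
python3 ov.py top pics/t7.png 300 300 500 400;python3 ov.py scene pics/s7.png 450 300 350 300;python3 ov.py wrist pics/w7.png
```

```text
t: 9.57
ee_pos: [0.554, 0.0657, 0.0314]
eef_rot: [[0.0, 0.985, 0.174], [-0.001, 0.174, -0.985], [-1.0, 0.0, 0.001]]
contact_force: [1.5, -10.5, 4.0]
grip_width: 0.0724
chute pos [[-25.2  11.7  31.4]] w 0.0724 F [  1.5 -10.5   4. ] t 9.57
shift [ 0.001  0.001 -0.003] rot [-0.001  0.001 -0.   ]
```

View pics/w7.png

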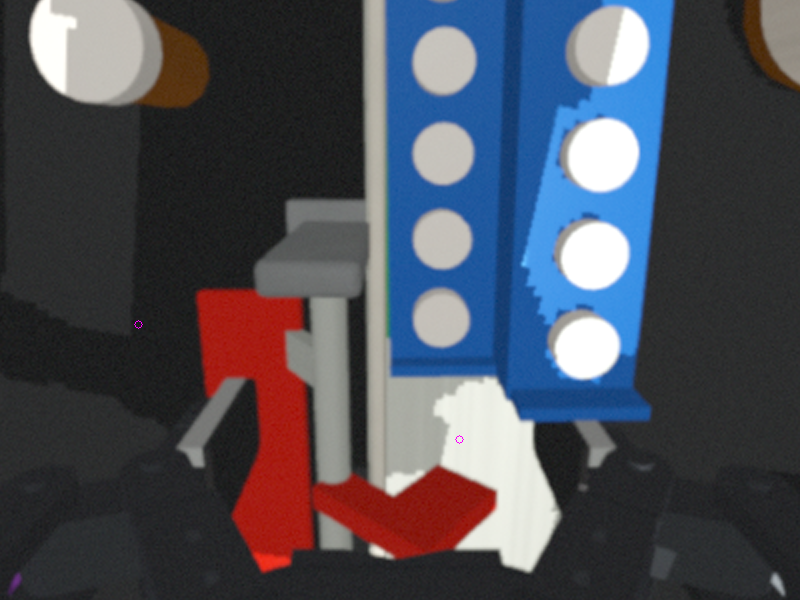

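View pics/t7.png

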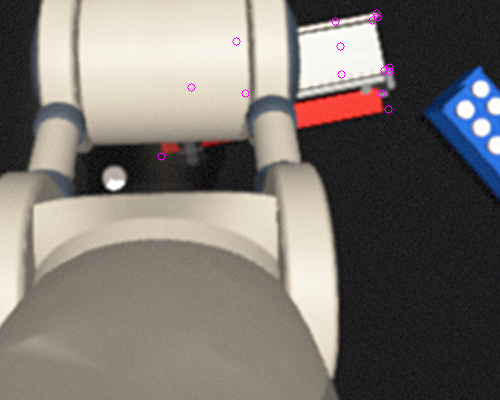

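View pics/s7.png

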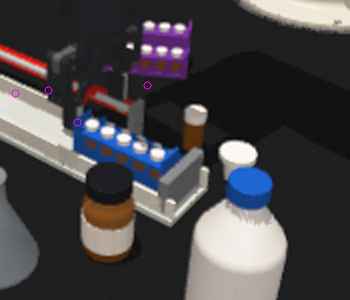

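Pushing force is 10.5 N at finger front y ≈ 23 mm, and the scene shows the rack against the stop at crop (165,165). I'll back off 6 mm and rise.

```bash
python3 -m jog '[0,0,0.005,0,0,0,0.85, 0,0,0.01,0,0,0,0.85, 0,0,0.015,0,0,0,0.85, -0.015,0,0.015,0,0,0,0.85, -0.03,0,0.015,0,0,0,0.85, -0.045,0,0.015,0,0,0,0.85, -0.06,0,0.015,0,0,0,0.85, -0.075,0,0.015,0,0,0,0.85, -0.09,0,0.015,0,0,0,0.85, -0.12,0,0.015,0,0,0,0.85, -0.16,0,0.015,0,0,0,0.85, -0.22,0,0.015,0,0,0,0.85, -0.3,0,0.015,0,0,0,0.85, -0.38,0,0.015,0,0,0,0.85, -0.45,0,0.015,0,0,0,0.85, -0.45,0,0.015,0,0,0,0.85, -0.45,0,0.015,0,0,0,0.85]'
python3 go.py -25 13 31
python3 gate.py pics/g8.png;  python3 ov.py scene pics/s8.png 400 250 500 400; python3 ov.py wrist pics/w8.png
```

```text
t: 11.13
ee_pos: [0.5557, 0.0604, 0.2131]
eef_rot: [[0.003, 0.985, 0.175], [-0.0, 0.175, -0.985], [-1.0, 0.003, 0.001]]
contact_force: [0.4, 0.5, -0.1]
grip_width: 0.0724
chute pos [[-24.5   6.1 213.1]] w 0.0724 F [ 0.4  0.5 -0.1] t 11.13
shift [ 0.455 -0.003 -0.018] rot [-0.001  0.001 -0.003]
(440, 576, 3)
```

View pics/w8.png

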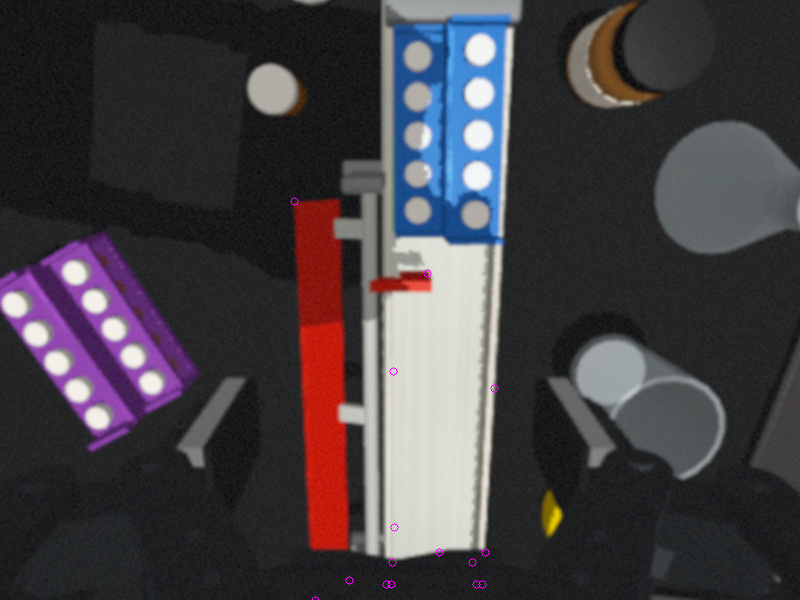

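View pics/g8.png

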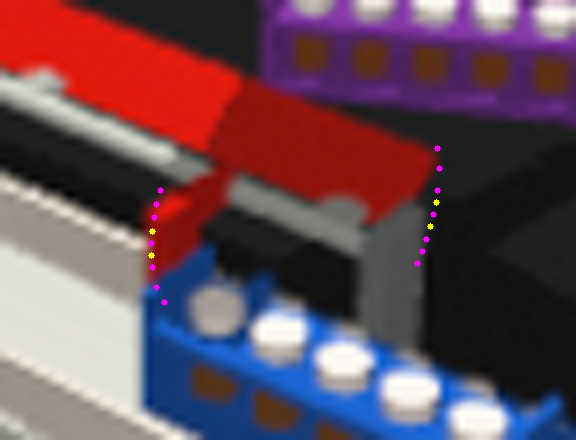

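View pics/s8.png

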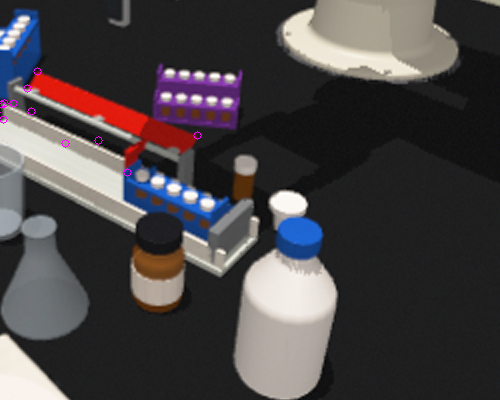

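Run:
```python
from h import *
c=optics.capture("wrist")
for n,u,z in (("rear tall",(475,241),.066),("front tall",(480,17),.066),("rear low",(415,236),.042),("blade tip +y/-y mid",(430,282),.033)):
    print(n,Cc(onz(c,[((u[0]+112)/2,(u[1]+84)/2)],z)).round(1))
cv2.imwrite("pics/c9.png",cv2.resize(c["image"][30:120,230:340],None,fx=6,fy=6,interpolation=cv2.INTER_CUBIC)[:600])
```

```text
rear tall [[14.4 24.4 66. ]]
front tall [[ 13.3 130.6  66. ]]
rear low [[-15.7  23.   42. ]]
blade tip +y/-y mid [[-6.4 -5.7 33. ]]
```

View pics/c9.png

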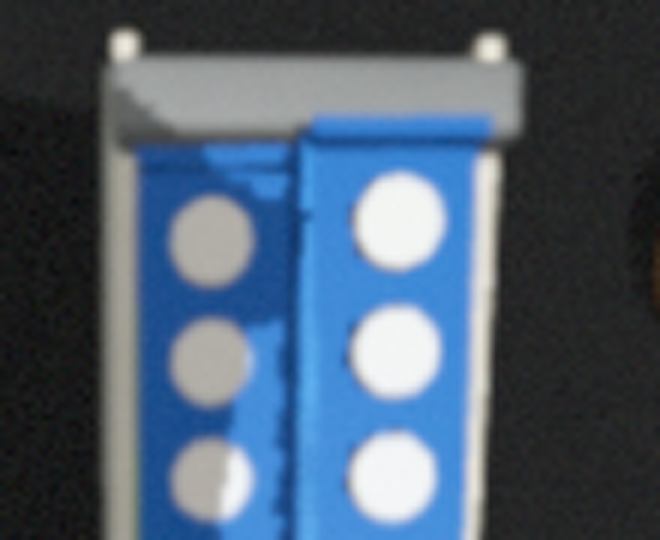

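The close crop shows the rack's front edge, (220,145) to (400,120), meeting the grey stop with no green gap. Its rear is at y ≈ 24 mm, the gate is shut and the robot is clear.

```bash
python3 -c "
from rig import ctrl
print(ctrl.close_job())"
```

```text
the job is handed in; nothing more can be done
None
```

The rack is home against the end stop, the gate is shut behind it, and the job is handed in after about 11.5 s of the 48 s. No verdict was reported.

**What I did:** One finger held the red bar down, with the gate at about 0.7 rad and about 4 N on the bar. The other finger pushed the small blue rack under the gate until it met the stop, where the push force rose to about 10 N. I then backed off 6 mm and rose clear.

**Last checks:**
- **Rack:** Its rear measured about 23–24 mm beyond the gate (24 mm expected), and no green floor showed between the rack and the stop.
- **Gate:** The bar's end lay on the 0 rad mark, so it is shut.
- **Robot:** It stood clear above the chute with about 0 N at the wrist.
- **Bystanders:** Those visible in the last pictures stood upright and looked undisturbed. I did not measure them.

**Checks that disagreed:**
- The first chute position, from the top camera, was off by about 2–3 mm along the chute. I shifted it by about 2.5 mm and the wrist camera then agreed to 1–2 mm.
- In the last wrist picture the blade read about 6 mm off along the chute, from a point picked by eye.
- The wrist force read +2 to +4 N along the push direction while pushing, the opposite sign from what I expected, until the rack reached the stop.

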